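# Clear the drain mat and take up the degreased bearing with the parts tongs

### The job

Clear the washed parts off the ribbed drain mat: put the nut into the bin that holds the nuts and the spark plug into the bin that holds the spark plug. Then take the parts tongs, close their cupped jaws round the small bearing on the mat and lift it level at least 12 cm above the bench; the bearing is degreased, so the robot itself must never touch it. Finish while still holding it up in the tongs, and leave the large bearing, the coil spring and the tape measure where they are.

Things in the scene. Friction and masses are not known exactly. Their poses are not given: they have to be found in the camera images.
- tongs: Sprung steel parts tongs lying flat on the bench, 205 mm long, 120 g: pin and spring at the rear (x = -90 mm), black grip scales midway, cupped jaws in front (middle at x = +85 mm). Origin under the middle of the grip, half-way between the open arms, near the balance point; x to the jaws, y across (the arms close along y), z up. The frame is fixed to the left (+y) arm
- tongs_grip (a point): Middle of the tongs' grip, 16 mm above their underside, midway between the scales when open. Each black scale is a flat upright plate 50 mm long (x), 32 mm high; 58 mm over their outer faces when open, 47 mm when closed on the small bearing. A light squeeze to about 55 mm carries the tongs with the jaws still open; squeeze harder to close them
- tongs_seat (a point): Centre of the circle of the left jaw's cup: the small bearing's centre is here when held. In the tongs' frame x = +85, y = +10.5, z = 7.5 mm (the middle between the open jaws is x = +85, y = 0). Jaws 15 mm high from the underside up, 64 mm apart when open, cup radius 21.5 mm, front end at x = 105 mm
- tongs_arm (a joint): Closing angle of the tongs in rad: 0 open (held by the spring), about 0.12 closed on the small bearing, 0.25 fully shut. The spring pushes the scales back with about 5 N when open, 10 N when closed on the bearing
- clean_bearing_center (a point): Centre of the small degreased bearing, a steel ring 42 mm across and 13 mm high (90 g) lying flat on the mat; centre 6.5 mm above the mat
- clean_bearing: The same small bearing; origin at the centre of its underside, z along its axis
- nut_center (a point): Centre of the steel hexagon nut on the mat, 28 mm across the flats (along its x), 32 mm across the corners (along its y), 14 mm high, lying flat
- nut: The same nut; origin at the centre of its underside, x across two flats
- plug_center (a point): Centre of the spark plug lying on the mat: 70 mm long along its y, 19 mm thick and high
- plug: The same spark plug; origin at the centre of its underside, y along its length
- nut_bin: Blue open-topped storage bin that already holds two nuts (near its rear, +x, wall), fixed to the bench; 120 mm along its x, 100 mm along its y; side and rear walls 50 mm high, front (-x) wall 28 mm, walls and floor 3.5 mm thick; origin at the centre of its underside
- plug_bin: Yellow bin of the same shape that already holds a spark plug (along x, near its left, +y, wall); fixed to the bench; origin at the centre of its underside
- drain_mat: Black ribbed rubber mat, fixed to the bench, 200 mm along its x, 270 mm along its y, 4 mm thick; origin at the centre of its underside
- large_bearing: Bystander: a larger bearing, 52 mm across and 15 mm high, lying on the bench to the left behind the tongs; origin under its centre
- coil_spring: Bystander: steel coil spring lying behind the mat, 82 mm long, 32 mm thick; origin under its centre
- tape_measure: Bystander: yellow tape measure standing behind the bins, 35 x 75 x 67 mm; origin under its centre

How it is judged:
On the way, in this order (a step that is already met when the one before it is completed fails the run):
1. the nut lies in the nut bin and the spark plug in the spark plug bin, both let go (x of nut_center in the frame of nut_bin between -0.058 and 0.058 m and y of nut_center in the frame of nut_bin between -0.048 and 0.048 m and z of nut_center in the frame of nut_bin between 0 and 0.042 m and x of plug_center in the frame of plug_bin between -0.058 and 0.058 m and y of plug_center in the frame of plug_bin between -0.048 and 0.048 m and z of plug_center in the frame of plug_bin between 0 and 0.042 m and contact force between the fingers and nut below 0.2 N and contact force between the fingers and plug below 0.2 N and linear speed of each of nut, plug below 0.05 m/s), for 0.2 s.
2. the small bearing hangs in the tongs' jaws, clear of the mat (height (world z) of clean_bearing_center above 0.04 m and contact force between tongs and clean_bearing above 0.8 N and contact force between the fingers and tongs above 1 N), for 0.2 s.
At the end, for the whole second after the job is handed in: Nut and spark plug at rest in their bins, below the rim. The robot holds the tongs, closed on the small bearing (centre within 14 mm of the seat, over 0.8 N), bearing centre over 100 mm above the bench, within 0.35 rad of level, at rest, touched by neither mat, bins nor robot (all of step 1 and height (world z) of clean_bearing_center above 0.1 m and contact force between tongs and clean_bearing above 0.8 N and contact force between the fingers and tongs above 1 N and distance between clean_bearing_center and tongs_seat below 0.014 m and value of joint tongs_arm between 0.08 and 0.16 rad and angle between clean_bearing's own z axis and vertical below 0.35 rad and contact force between each of the arm, the fingers and clean_bearing below 0.2 N and contact force between drain_mat and clean_bearing below 0.05 N and contact force between each of nut_bin, plug_bin, drain_mat and tongs below 0.05 N and linear speed of clean_bearing below 0.05 m/s); the arm keeps its last pose, push and grip.
It fails at once if the robot touches the degreased bearing (contact force between any of the fingers, the arm and clean_bearing above 0.3 N).
It fails at once if the large bearing is moved (distance of large_bearing from where it was at the start of the episode above 0.02 m).
It fails at once if the coil spring is moved (distance of coil_spring from where it was at the start of the episode above 0.02 m).
It fails at once if the tape measure is moved (distance of tape_measure from where it was at the start of the episode above 0.02 m).
It also fails if it takes over 67 s, if anything falls off the work surface, if the arm or the gripper's body presses on something with over 40 N, if the wrist force passes 120 N, or if a joint passes its speed limit or range.

### The arm

A 6-joint arm with a two-finger parallel gripper is mounted at the origin on a cart in front of the work surface, level with it; the furniture and walls round the work are solid. World frame = base frame: x ahead of the robot, y to its left, z up, the work surface at z = 0. Lengths are in m, angles in rad, forces in N, time in s.
With the tool pointing down it reaches from about 0.275 to 1 m from the base axis. Payload 8.4 kg.
Tool frame: the origin (TCP) lies midway between the tips of the shut fingers; the grasp point (between the pads) lies ctrl.pinch_z behind it (ctrl.pinch_z is the distance from the TCP to the grasp point, in m); z points along the fingers, y is the line along which they close (so a half turn about z gives the same grasp; the last joint's range is limited). The gripper opens to 85 mm and grips with 20 to 120 N. Pads are 22 mm wide; open, the fingers measure 114 mm over their backs; the gripper's body (76 mm by 85 mm) begins 54 mm behind the grasp point. The pads swing forward as they close: fully open they stand 13 mm farther back than shut.
Start: joints at [1.317, 0.353, 1.633, -0, 1.155, -0.002], TCP at [0.156, 0.605, 0.231] pointing down, gripper open.
Joint ranges: [-2.63, 2.63], [-0.92, 2.1], [0.06, 2.66], [-1.3, 4.44], [0, 2.69], [-3.02, 3.02]. Speed limits (rad/s): [2.22, 2.22, 2.79, 3.14, 3.14, 3.14].

### API

Orientations are given as a unit quaternion [x, y, z, w].
In Python, from cell import state, cams, ctrl gives the robot as it stands.
- The arm moves only by the tool step_arm, never from a script. Its argument "plan" is a list of rows, each a list of 7 numbers: the turn, a rotation vector about the tool's x, y, z in rad, then the shift along the tool's x, y, z in mm, then the finger opening in mm, from 0 to 85.4. In form: [[ax, ay, az, tx, ty, tz, hand], ...]. A call has 1 to 8 rows; each row is the pose to reach, as a shift and turn from the pose commanded when the call began, along the tool's axes at that moment; what a row does not reach only later rows make up. A row lasts 1/10 s, in which the tool goes at most 50 mm and 8.59 degrees, less where a joint would pass 70% of its speed; a pose out of reach is approached as far as the arm can. A call with a gripper value outside its range is refused whole. The fingers move at their own pace and stop on an object; "force" is the grip in N (left out, the last holds). Time passes only in rows, so rows that repeat a pose let the fingers close. It gives the time, the measured TCP pose, the force, the opening and the grip force at its end, in the units of the state.
- state(): the state, without advancing time (a new reading comes with each control period).
- cams.read_camera(name): name is "side" or "top"; returns the picture (384x512x3 uint8, red, green, blue); there is no depth.
- cams.camera_params(name): a dict with "mtx" (3x3 intrinsics, pixels), "rvec" (rotation vector, rad) and "tvec" (3), from world to camera coordinates, as OpenCV has them. Camera axes: x right, y down, z forward; pixel columns grow to the right and rows downward; lengths in m; the calibration is good to about 2 mm. A picture is of the moment at which its call begins. camera_params takes no time and is no camera call.
- ctrl.close_job(): hands the job in; it is judged then, once.
The state is a dict: "time_s": time; "joints": joint angles; "dq": joint speeds; "joint_efforts": joint torques, N m; "ee_pos": TCP position; "eef_rot": TCP orientation; "ft_force": force on the tool from outside, world axes, zero at the start; "moment": the same for the moment, N m; "grip_width": finger opening in m; "gripper_force": force on a finger pad.
Only numpy, scipy, OpenCV 4.12 (cv2) and the standard library are available. Lean on these libraries where they do the work, as an engineer would, in place of code of your own. Each camera call takes 0.05 s, during which the arm holds its last target. There are 200 camera calls.

## Working session

There is one attempt and no reset: what is moved stays moved. The work goes in short steps, Python scripts to look and compute and a tool call to move; the robot and the scene stay as the last step left them, time stands still between calls to the robot, and variables do not carry over. Pictures are saved under pics/ and viewed, at most 10 in all, crops included, and the job is handed in when it is done.

Besides the shell and the picture viewer there is one more tool, called after "Emit:" by a JSON object that holds its "method" and its "body", one argument or row to a line. step_arm: Moves the arm, as the interface text tells. Its arguments: {"type":"object","properties":{"plan":{"type":"array","items":{"type":"array","items":{"type":"number"}}},"force":{"type":"number"}},"required":["plan"]}

```bash
mkdir -p pics; ls; python3 - <<'E'
from cell import state,cams,ctrl
import cv2
for n in("top","side"):
    cv2.imwrite(f"pics/{n}0.png",cams.read_camera(n)[:,:,::-1]); p=cams.camera_params(n); print(p)
    R=cv2.Rodrigues(p["rvec"])[0]; print(-R.T@p["tvec"].ravel(),R[2])
print(state(),ctrl.pinch_z)
E
```

```text
pics
{'mtx': array([[413.30440293,   0.        , 250.50650912],
       [  0.        , 413.30440293, 190.19998594],
       [  0.        ,   0.        ,   1.        ]]), 'rvec': array([ 2.10502658, -2.16059547,  0.168215  ]), 'tvec': array([-0.01391055,  0.56692705,  1.05170879])}
[ 0.38714686 -0.03343852  1.12990723] [ 0.16320296  0.0043384  -0.98658298]
{'mtx': array([[440.68022458,   0.        , 255.8045128 ],
       [  0.        , 440.68022458, 184.2878657 ],
       [  0.        ,   0.        ,   1.        ]]), 'rvec': array([ 0.79473515, -2.69935819,  0.95192595]), 'tvec': array([0.47945907, 0.30583079, 1.0280494 ])}
[0.20129153 0.60510247 0.98672781] [ 0.32486362 -0.53260988 -0.78153077]
{'time_s': 0.1, 'joints': array([ 1.31661282e+00,  3.53566042e-01,  1.63405154e+00, -1.04386270e-05,
        1.15520748e+00, -2.41105658e-03]), 'dq': array([ 0.00079249, -0.00247887, -0.00248015, -0.00032619, -0.00068564,
       -0.00062255]), 'joint_efforts': array([-2.83870777e-04, -6.06355047e+01, -3.42817426e+01,  9.71629902e-05,
        4.04867227e-03, -1.66079229e-05]), 'ee_pos': array([0.15560374, 0.60488204, 0.2306483 ]), 'eef_rot': array([ 1.25551876e-01,  9.92086864e-01, -6.11750732e-04, -7.41061418e-05]), 'ft_force': array([0.23173762, 0.27082598, 0.09612284]), 'moment': array([0.00956212, 0.00026354, 0.04126081]), 'gripper_force': 0.0, 'grip_width': 0.08540522276348926} 0.0187
```

View pics/top0.png

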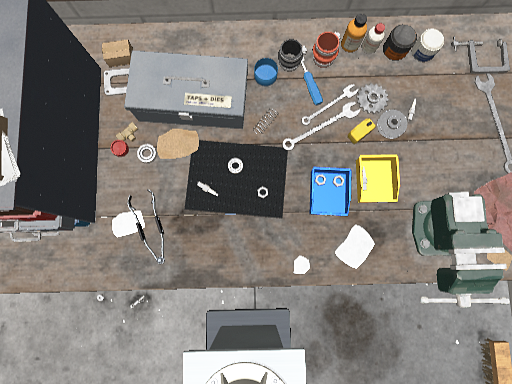

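View pics/side0.png

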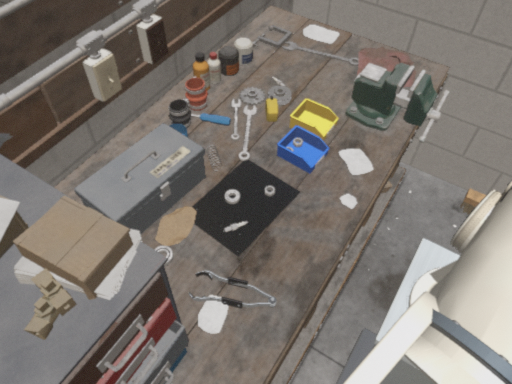

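The top view shows the tongs around (145,228), with the pin at (160,260) and the jaws up at (131,194) and (151,190). On the mat are the small bearing (236,165), nut (263,192) and plug (207,188). The blue bin is at (331,191) and the yellow one at (379,178). The side view shows the tongs' pin at (272,302), bearing (232,196), nut (270,190) and plug (236,227).

```bash
cat > h.py <<'E'
import numpy as np,cv2
from cell import state,cams,ctrl
from scipy.spatial.transform import Rotation as Ro
def ray(n,px):
    p=cams.camera_params(n); R=cv2.Rodrigues(p["rvec"])[0]
    u=np.linalg.solve(p["mtx"],[px[0],px[1],1.]); d=R.T@u
    return -R.T@p["tvec"].ravel(), d/np.linalg.norm(d)
def plane(n,px,z):
    c,d=ray(n,px); return c+d*(z-c[2])/d[2]
def tri(a,b):
    c1,d1=ray("top",a); c2,d2=ray("side",b)
    s=np.linalg.lstsq(np.c_[d1,-d2],c2-c1,rcond=None)[0]
    p,q=c1+d1*s[0],c2+d2*s[1]; return (p+q)/2,np.linalg.norm(p-q)
def delta(pos,R,tilt=None):
    "TCP goal -> rotvec, shift mm in current tool axes"
    s=state(); C=Ro.from_quat(s["eef_rot"])
    return np.round((C.inv()*R).as_rotvec(),3),np.round(C.inv().apply(np.array(pos)-s["ee_pos"])*1000,1)
def down(yaw): # tool y axis at angle yaw in world, pointing down
    y=np.array([np.cos(yaw),np.sin(yaw),0]); z=np.array([0,0,-1.]); x=np.cross(y,z)
    return Ro.from_matrix(np.c_[x,y,z])
E
python3 - <<'E'
from h import *
t=cv2.imread("pics/top0.png"); s=cv2.imread("pics/side0.png")
def blobs(n,im,mask,roi,mn):
    m=np.zeros(mask.shape,np.uint8); x0,y0,x1,y1=roi; m[y0:y1,x0:x1]=mask[y0:y1,x0:x1]*255
    for c in cv2.findContours(m,cv2.RETR_EXTERNAL,cv2.CHAIN_APPROX_NONE)[0]:
        if cv2.contourArea(c)>mn:
            r=cv2.minAreaRect(c); print(n,np.round(r[0],1),np.round(r[1],1),round(r[2]),cv2.contourArea(c))
for n,im,roi in(("top",t,(190,150,282,212)),("side",s,(208,172,290,240))):
    blobs(n,im,im.max(2)>95,roi,15)
for n,im in(("top",t),("side",s)):
    h=cv2.cvtColor(im,cv2.COLOR_BGR2HSV)
    print("blue");blobs(n,im,(abs(h[...,0].astype(int)-107)<15)&(h[...,1]>150),(270,110,420,225),200)
    print("yel");blobs(n,im,(abs(h[...,0].astype(int)-28)<8)&(h[...,1]>150),(285,90,420,225),200)
a=cv2.resize(t[140:220,180:290],None,fx=4.5,fy=4.5,interpolation=cv2.INTER_CUBIC)
b=cv2.resize(t[180:270,120:175],None,fx=5,fy=5,interpolation=cv2.INTER_CUBIC)
c=np.zeros((450,800,3),np.uint8); c[:360,:495]=a[:,:495]; c[:450,500:775]=b; cv2.imwrite("pics/ct.png",c)
a=cv2.resize(s[160:250,190:300],None,fx=4,fy=4,interpolation=cv2.INTER_CUBIC)
b=cv2.resize(s[260:315,185:285],None,fx=3.5,fy=3.5,interpolation=cv2.INTER_CUBIC)
c=np.zeros((360,800,3),np.uint8); c[:360,:440]=a; c[:b.shape[0],445:445+b.shape[1]]=b; cv2.imwrite("pics/cs.png",c)
E
```

```text
top [262.  191.5] [10. 11.] 0 81.0
top [207. 189.] [23.2  6.6] 38 90.0
top [235.  165.5] [15. 14.] 90 169.0
side [235.6 225.7] [ 6.6 24.7] 72 102.0
side [278. 222.] [34. 22.] 90 462.0
side [231.5 196. ] [14. 15.] 90 172.0
side [269. 190.] [10. 10.] 90 81.0
side [279.5 177.5] [11. 19.] 90 111.5
side [217.5 181. ] [18. 19.] 90 184.5
blue
top [330.1 191.1] [40.5 47.2] 2 1787.0
yel
top [386.7 169.2] [52.5 27.5] 48 224.0
top [360.7 130.2] [12.7 28.6] 51 318.0
blue
side [301.1 149.1] [43.4 34.8] 37 652.5
yel
side [317.2 109.8] [38.4 12.5] 17 219.5
```

View pics/ct.png

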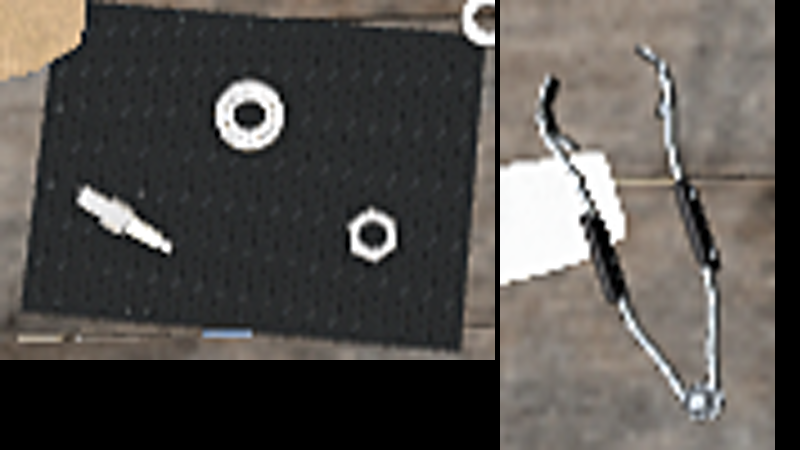

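View pics/cs.png

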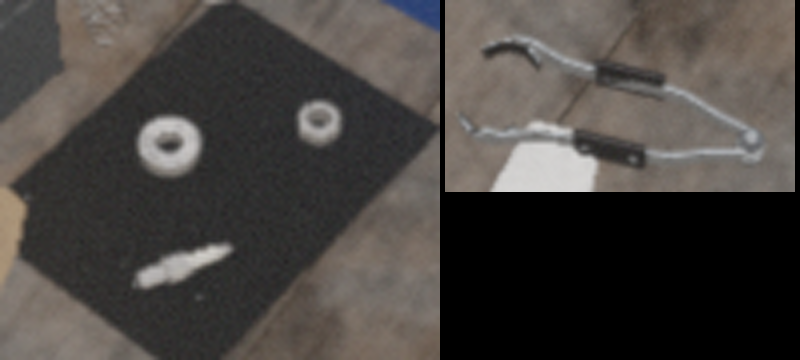

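The crops show the tongs' jaws opening along +x, with black scales at top (140.3,231.0) and (159.2,224.6), side (231.9,301.9) and (237.6,281.1). The thick end of the plug is at top (197,183) and side (224,230). The nut and bearing lie flat, the nut with its corners pointing up and down in the top image.

```bash
python3 - <<'E'
from h import *
P={"pin":((160.2,260),(271.8,300.2)),"scL":((140.3,231),(231.9,301.9)),"scR":((159.2,224.6),(237.6,281.1)),"jawL":((130.1,195.2),(190.4,293.4)),"jawR":((147.6,189.2),(196.7,273.4)),
"plugA":((197.4,183),(223.9,229.6)),"plugB":((217.8,194.5),(247.6,221.4)),"nut":((262.5,191.8),(269.6,189.1)),"bear":((235.1,165.2),(232.1,195.4)),
"matL":((190,141),(192.5,206.5)),"blue":((331,191.5),(303,147)),"yel":((379.5,178.5),(314,118))}
for k,(a,b) in P.items():
    p,e=tri(a,b); print(k,np.round(p*1000),"miss",round(e*1000,1))
for n,c in(("blueTop",[(312,168),(350,167),(351,215),(310,216)]),("yelTop",[(359,156),(398,154),(400,201),(361,203)])):
    print(n,[np.round(plane("top",q,z)[:2]*1000) for q,z in zip(c,(.05,.05,.028,.028))])
print("bearing plane",plane("top",(235.1,165.2),.015),plane("side",(231.5,196),.0105))
print("nut",plane("top",(262,191.5),.014),plane("side",(269,190),.011))
E
```

```text
pin [389. 216.  18.] miss 2.1
scL [466. 270.  18.] miss 4.9
scR [482. 219.  19.] miss 2.7
jawL [564. 302.   7.] miss 7.4
jawR [580. 254.  11.] miss 4.5
plugA [594. 116.  16.] miss 2.0
plugB [559.  60.  13.] miss 5.9
nut [564. -62.  18.] miss 3.2
bear [641.  12.  14.] miss 3.6
matL [693. 127.  61.] miss 18.0
blue [ 559. -246.   28.] miss 1.8
yel [ 592. -380.   24.] miss 1.6
blueTop [array([ 621., -194.]), array([ 621., -296.]), array([ 495., -295.]), array([ 495., -186.])]
yelTop [array([ 651., -322.]), array([ 653., -426.]), array([ 529., -429.]), array([ 527., -324.])]
bearing plane [0.64269951 0.01224045 0.015     ] [0.64115719 0.01176492 0.0105    ]
nut [ 0.56729965 -0.05986014  0.014     ] [ 0.56487959 -0.0628402   0.011     ]
```

```bash
python3 - <<'E'
from h import *
r=np.radians
print("plug above",delta((.577,.088,.12),down(r(-32))))
E
```

```text
plug above (array([-1.000e-03,  1.000e-03,  1.878e+00]), array([-536.9, -395.5,  111.1]))
```

Emit:
{"method": "step_arm", "body": {
  "plan": [
    [0, 0, 0.15, -67, -50, 0, 65],
    [0, 0, 0.3, -134, -99, 14, 65],
    [0, 0, 0.45, -201, -148, 28, 65],
    [0, 0, 0.6, -268, -198, 42, 65],
    [0, 0, 0.75, -335, -247, 56, 65],
    [0, 0, 0.9, -403, -297, 70, 65],
    [0, 0, 1.05, -470, -346, 84, 65],
    [0, 0, 1.2, -537, -395, 111, 65]
  ],
  "force": 40
}}

```text
time_s: 0.9
ee_pos: [0.4066, 0.297, 0.176]
eef_rot: [0.666, 0.746, 0.0, 0.0]
ft_force: [0.1, 0.3, 0.8]
grip_width: 0.0654
gripper_force: 0.0
```

```bash
python3 - <<'E'
from h import *
r=np.radians
s=state();print(s["time_s"],s["ee_pos"],s["joints"])
print("plug above",delta((.577,.088,.12),down(r(-32))))
E
```

```text
0.9 [0.40659478 0.29704544 0.17599361] [6.27956298e-01 2.29809489e-01 1.94388719e+00 2.40814016e-05
 9.67454908e-01 5.14958773e-01]
plug above (array([ 0.   , -0.   ,  0.671]), array([-226.9,  145.7,   56. ]))
```

Emit:
{"method": "step_arm", "body": {
  "plan": [
    [0, 0, 0.15, -45, 29, 11, 65],
    [0, 0, 0.3, -90, 58, 22, 65],
    [0, 0, 0.45, -135, 87, 33, 65],
    [0, 0, 0.6, -180, 116, 44, 65],
    [0, 0, 0.67, -227, 146, 56, 65],
    [0, 0, 0.67, -227, 146, 56, 65],
    [0, 0, 0.67, -227, 146, 56, 65],
    [0, 0, 0.67, -227, 146, 56, 65]
  ]
}}

```text
time_s: 1.7
ee_pos: [0.5771, 0.0902, 0.1196]
eef_rot: [0.873, 0.487, -0.001, -0.0]
ft_force: [0.0, 0.2, -0.1]
grip_width: 0.0651
gripper_force: 0.0
```

```bash
python3 - <<'E'
from h import *
r=np.radians
s=state();print(s["ee_pos"],s["dq"].max())
print("plug",delta((.577,.088,.007),down(r(-32))))
E
```

```text
[0.57711151 0.09024915 0.11957902] 0.027408092382803947
plug (array([-0.001,  0.001,  0.006]), array([ -1.9,   1.2, 112.6]))
```

Emit:
{"method": "step_arm", "body": {
  "plan": [
    [0, 0, 0, -2, 1, 40, 65],
    [0, 0, 0, -2, 1, 80, 65],
    [0, 0, 0, -2, 1, 105, 65],
    [0, 0, 0, -2, 1, 112, 65],
    [0, 0, 0, -2, 1, 112, 65],
    [0, 0, 0, -2, 1, 112, 8],
    [0, 0, 0, -2, 1, 112, 8],
    [0, 0, 0, -2, 1, 112, 8]
  ]
}}

```text
time_s: 2.5
ee_pos: [0.5783, 0.0887, 0.0095]
eef_rot: [0.873, 0.488, 0.001, 0.0]
ft_force: [0.3, 0.4, -0.7]
grip_width: 0.022
gripper_force: 0.0
```

Emit:
{"method": "step_arm", "body": {
  "plan": [
    [0, 0, 0, 0, 0, 0, 8],
    [0, 0, 0, 0, 0, 0, 8],
    [0, 0, 0, 0, 0, -20, 8],
    [0, 0, 0, 0, 0, -50, 8],
    [0, 0, 0, 0, 0, -90, 8],
    [0, 0, 0, 0, 0, -120, 8],
    [0, 0, 0, 0, 0, -120, 8],
    [0, 0, 0, 0, 0, -120, 8]
  ]
}}

```text
time_s: 3.3
ee_pos: [0.5778, 0.0884, 0.1291]
eef_rot: [0.873, 0.488, 0.001, 0.0]
ft_force: [-0.7, -0.5, -0.7]
grip_width: 0.0163
gripper_force: 39.1
```

```bash
python3 - <<'E'
from h import *
r=np.radians
s=state();print(s["ee_pos"],s["joints"])
print("plug bin",delta((.585,-.388,.127),down(r(-90))))
E
```

```text
[0.5777835  0.08842326 0.12913839] [ 1.49300986e-01  4.05677763e-01  1.81076593e+00 -1.44445670e-05
  9.23075912e-01  7.00438841e-01]
plug bin (array([ 1.00e-03, -2.00e-03,  1.02e+00]), array([-402.1,  255.6,    2. ]))
```

Emit:
{"method": "step_arm", "body": {
  "plan": [
    [0, 0, 0.12, -36, 23, 0, 8],
    [0, 0, 0.24, -72, 46, 0, 8],
    [0, 0, 0.36, -110, 70, 0, 8],
    [0, 0, 0.48, -150, 95, 0, 8],
    [0, 0, 0.6, -188, 120, 0, 8],
    [0, 0, 0.72, -226, 144, 0, 8],
    [0, 0, 0.84, -264, 168, 0, 8],
    [0, 0, 0.94, -302, 192, 0, 8]
  ]
}}

```text
time_s: 4.1
ee_pos: [0.5816, -0.2709, 0.1264]
eef_rot: [0.999, 0.037, -0.001, -0.001]
ft_force: [1.0, -0.2, -0.8]
grip_width: 0.0163
gripper_force: 39.2
```

```bash
python3 - <<'E'
from h import *
r=np.radians
s=state();print(s["ee_pos"],s["grip_width"])
print("plug bin",delta((.585,-.388,.127),down(r(-90))))
E
```

```text
[ 0.58160294 -0.27087434  0.12641542] 0.016292462049365377
plug bin (array([-0.001,  0.002,  0.075]), array([ -5.4, 117.1,  -0.7]))
```

Emit:
{"method": "step_arm", "body": {
  "plan": [
    [0, 0, 0.07, -2, 38, 0, 8],
    [0, 0, 0.07, -4, 76, 0, 8],
    [0, 0, 0.07, -4, 112, 0, 8],
    [0, 0, 0.07, -4, 112, 0, 8],
    [0, 0, 0.07, -4, 112, 0, 8]
  ]
}}

```text
time_s: 4.6
ee_pos: [0.5866, -0.3814, 0.1262]
eef_rot: [1.0, 0.004, -0.001, -0.001]
ft_force: [-1.0, -0.6, -1.2]
grip_width: 0.0165
gripper_force: 39.2
```

```bash
python3 - <<'E'
from h import *
r=np.radians
cv2.imwrite("pics/bin1.png",np.hstack([cv2.resize(cams.read_camera(n)[y:y+150,x:x+150,::-1],None,fx=2.6,fy=2.6) for n,x,y in(("top",290,110),("side",235,50))]))
print("plug bin",delta((.585,-.388,.035),down(r(-90))))
E
```

```text
plug bin (array([-0.002,  0.002,  0.01 ]), array([-1.9,  8.1, 91.8]))
```

View pics/bin1.png

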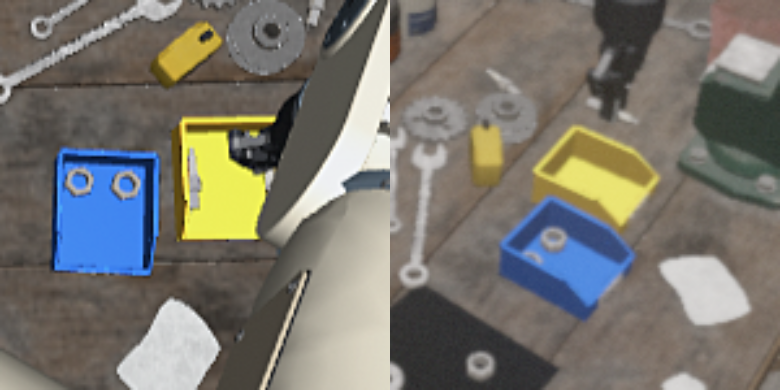

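The picture shows the gripper over the right part of the yellow bin with the plug held along x. The resident plug is at the bin's left wall, about (193,178) in the left half of the picture.

Emit:
{"method": "step_arm", "body": {
  "plan": [
    [0, 0, 0, -2, 7, 30, 8],
    [0, 0, 0, -2, 7, 60, 8],
    [0, 0, 0, -2, 7, 88, 8],
    [0, 0, 0, -2, 7, 92, 8],
    [0, 0, 0, -2, 7, 92, 8],
    [0, 0, 0, -2, 7, 92, 30],
    [0, 0, 0, -2, 7, 92, 30],
    [0, 0, 0, -2, 7, 92, 30]
  ]
}}

```text
time_s: 5.5
ee_pos: [0.5867, -0.3888, 0.0377]
eef_rot: [1.0, 0.005, 0.001, 0.001]
ft_force: [-0.5, 0.3, -0.0]
grip_width: 0.0299
gripper_force: 0.0
```

Emit:
{"method": "step_arm", "body": {
  "plan": [
    [0, 0, 0, 0, 0, 0, 30],
    [0, 0, 0, 0, 0, -40, 30],
    [0, 0, 0, 0, 0, -90, 40],
    [0, 0, 0, 0, 0, -90, 55],
    [0, 0, 0, 0, -45, -90, 55],
    [0, 0, 0, 0, -90, -90, 55],
    [0, 0, 0, 0, -135, -90, 55],
    [0, 0, 0, 0, -180, -90, 55]
  ]
}}

```text
time_s: 6.3
ee_pos: [0.584, -0.207, 0.1266]
eef_rot: [1.0, 0.005, 0.001, 0.0]
ft_force: [0.6, 0.8, 0.6]
grip_width: 0.0554
gripper_force: 0.0
```

```bash
python3 - <<'E'
from h import *
r=np.radians
cv2.imwrite("pics/bin2.png",np.hstack([cv2.resize(cams.read_camera(n)[y:y+150,x:x+150,::-1],None,fx=2.6,fy=2.6) for n,x,y in(("top",290,110),("side",235,50))]))
print("nut",delta((.566,-.061,.126),down(r(-90))))
E
```

```text
nut (array([-0.002,  0.001,  0.013]), array([ -15.8, -142.9,    0.6]))
```

View pics/bin2.png

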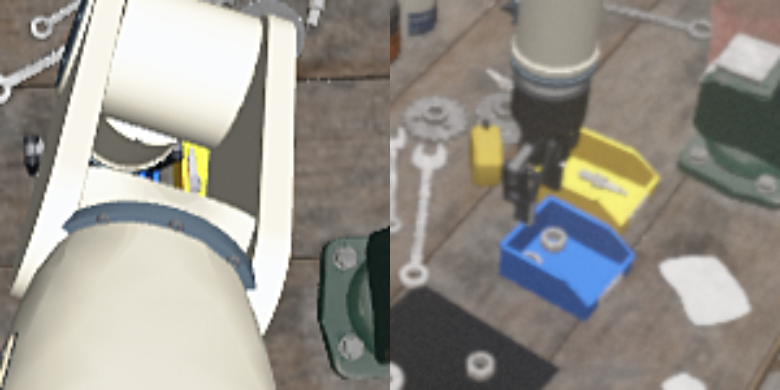

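The plug lies in the yellow bin, about (600,180) in the right half of the picture. Next is the nut.

Emit:
{"method": "step_arm", "body": {
  "plan": [
    [0, 0, 0.013, -8, -45, 0, 55],
    [0, 0, 0.013, -16, -90, 0, 55],
    [0, 0, 0.013, -16, -130, 0, 55],
    [0, 0, 0.013, -16, -143, 0, 55],
    [0, 0, 0.013, -16, -143, 0, 55],
    [0, 0, 0.013, -16, -143, 0, 55]
  ]
}}

```text
time_s: 7.0
ee_pos: [0.5672, -0.0664, 0.1264]
eef_rot: [1.0, -0.001, 0.0, 0.0]
ft_force: [0.2, -0.2, -0.2]
grip_width: 0.0549
gripper_force: 0.0
```

```bash
python3 - <<'E'
from h import *
r=np.radians
im=cams.read_camera("side");im2=cams.read_camera("top")
cv2.imwrite("pics/nut1.png",cv2.resize(im[140:260,190:330,::-1],None,fx=4,fy=4))
print("nut",delta((.566,-.061,.007),down(r(-90))))
E
```

```text
nut (array([ 0.   , -0.   , -0.004]), array([ -1.1,  -6. , 119.2]))
```

Emit:
{"method": "step_arm", "body": {
  "plan": [
    [0, 0, 0, -1, -4, 40, 55],
    [0, 0, 0, -1, -4, 80, 55],
    [0, 0, 0, -1, -4, 112, 55],
    [0, 0, 0, -1, -4, 120, 55],
    [0, 0, 0, -1, -4, 120, 55],
    [0, 0, 0, -1, -4, 120, 15],
    [0, 0, 0, -1, -4, 120, 15],
    [0, 0, 0, -1, -4, 120, 15]
  ]
}}

```text
time_s: 7.9
ee_pos: [0.5671, -0.062, 0.0081]
eef_rot: [1.0, -0.002, 0.002, 0.0]
ft_force: [-1.6, -1.6, 7.4]
grip_width: 0.0263
gripper_force: 39.6
```

Emit:
{"method": "step_arm", "body": {
  "plan": [
    [0, 0, 0, 0, 0, 0, 15],
    [0, 0, 0, 0, 0, -20, 15],
    [0, 0, 0, 0, 0, -50, 15],
    [0, 0, 0, 0, 0, -90, 15],
    [0, 0, 0, 0, 0, -110, 15],
    [0, 0, 0, 0, 45, -110, 15],
    [0, 0, 0, 10, 90, -110, 15],
    [0, 0, 0, 24, 135, -110, 15]
  ]
}}

```text
time_s: 8.7
ee_pos: [0.5895, -0.1979, 0.118]
eef_rot: [1.0, -0.001, 0.001, 0.0]
ft_force: [0.2, 0.9, -1.2]
grip_width: 0.0259
gripper_force: 39.8
```

```bash
python3 - <<'E'
from h import *
r=np.radians
print(state()["joints"],"nut bin",delta((.54,-.243,.117),down(r(-90))))
E
```

```text
[-3.26255326e-01  4.70244181e-01  1.73405806e+00  2.39382740e-05
  9.35255458e-01  1.24659014e+00] nut bin (array([ 0.001, -0.002, -0.002]), array([-49.4,  45.2,   0.9]))
```

Emit:
{"method": "step_arm", "body": {
  "plan": [
    [0, 0, 0, -25, 30, 0, 15],
    [0, 0, 0, -49, 44, 0, 15],
    [0, 0, 0, -49, 44, 20, 15],
    [0, 0, 0, -49, 44, 60, 15],
    [0, 0, 0, -49, 44, 95, 15],
    [0, 0, 0, -49, 44, 98, 15],
    [0, 0, 0, -49, 44, 98, 40],
    [0, 0, 0, -49, 44, 98, 40]
  ]
}}

```text
time_s: 9.5
ee_pos: [0.5415, -0.241, 0.0202]
eef_rot: [1.0, -0.002, 0.001, 0.001]
ft_force: [0.6, -0.5, -0.2]
grip_width: 0.0401
gripper_force: 0.0
```

Emit:
{"method": "step_arm", "body": {
  "plan": [
    [0, 0, 0, 0, 0, 0, 40],
    [0, 0, 0, 0, 0, 0, 40],
    [0, 0, 0, 0, 0, -40, 50],
    [0, 0, 0, 0, 0, -85, 85],
    [0, 0, 0, 0, -10, -125, 85],
    [0, 0, 0, 0, -60, -125, 85],
    [0, 0, 0, 0, -110, -125, 85],
    [0, 0, 0, 0, -160, -125, 85]
  ]
}}

```text
time_s: 10.3
ee_pos: [0.5408, -0.0792, 0.1446]
eef_rot: [1.0, -0.002, 0.001, 0.0]
ft_force: [0.4, -0.0, -1.2]
grip_width: 0.0848
gripper_force: 0.0
```

```bash
python3 - <<'E'
from h import *
r=np.radians
i=[cv2.resize(cams.read_camera(n)[y:y+h,x:x+w,::-1],None,fx=2.5,fy=2.5) for n,x,y,w,h in(("top",290,110,150,150),("side",235,50,150,150))]
cv2.imwrite("pics/bin3.png",np.hstack(i))
print("tongs",delta((.474,.245,.13),down(r(-71.5))))
E
```

```text
tongs (array([-0.001, -0.001, -0.322]), array([ -66.2, -320.6,   14.5]))
```

View pics/bin3.png

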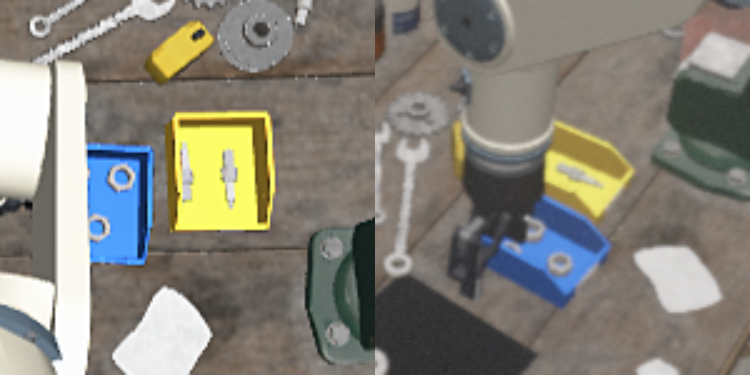

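Both parts lie in their bins: plug at (230,178), nut at (97,228) in the left half. Next, the tongs.

Emit:
{"method": "step_arm", "body": {
  "plan": [
    [0, 0, -0.1, -9, -45, 2, 85],
    [0, 0, -0.2, -18, -90, 4, 85],
    [0, 0, -0.32, -28, -135, 6, 85],
    [0, 0, -0.32, -37, -180, 8, 85],
    [0, 0, -0.32, -46, -225, 10, 85],
    [0, 0, -0.32, -56, -270, 12, 85],
    [0, 0, -0.32, -66, -310, 14, 85],
    [0, 0, -0.32, -66, -321, 14, 85]
  ]
}}

```text
time_s: 11.2
ee_pos: [0.4751, 0.2437, 0.1297]
eef_rot: [0.987, 0.159, 0.0, -0.0]
ft_force: [0.0, -1.1, -0.1]
grip_width: 0.0852
gripper_force: 0.0
```

Emit:
{"method": "step_arm", "body": {
  "plan": [
    [0, 0, 0, 0, 0, 0, 85],
    [0, 0, 0, 0, 0, 0, 85]
  ]
}}

```text
time_s: 11.4
ee_pos: [0.4761, 0.2398, 0.1294]
eef_rot: [0.987, 0.158, 0.0, 0.0]
ft_force: [-0.1, -0.9, -0.6]
grip_width: 0.0849
gripper_force: 0.0
```

```bash
python3 - <<'E'
from h import *
r=np.radians
i=[cv2.resize(cams.read_camera(n)[y:y+110,x:x+110,::-1],None,fx=3.5,fy=3.5) for n,x,y in(("top",90,170),("side",180,220))]
cv2.imwrite("pics/tg.png",np.hstack(i))
print("tongs",delta((.474,.245,-.001),down(r(-71.4))))
E
```

```text
tongs (array([ 0.   ,  0.   , -0.009]), array([ -0.2,  -6.1, 130.3]))
```

View pics/tg.png

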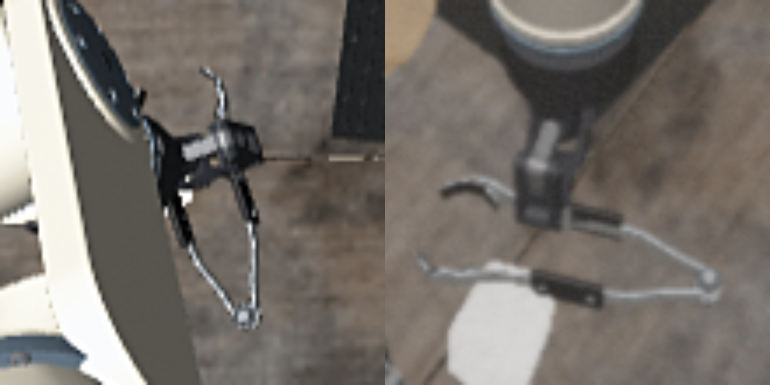

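Emit:
{"method": "step_arm", "body": {
  "plan": [
    [0, 0, -0.01, 0, -5, 40, 85],
    [0, 0, -0.01, 0, -5, 75, 85],
    [0, 0, -0.01, 0, -5, 100, 85],
    [0, 0, -0.01, 0, -5, 115, 85],
    [0, 0, -0.01, 0, -5, 124, 85],
    [0, 0, -0.01, 0, -5, 130, 85],
    [0, 0, -0.01, 0, -5, 130, 85],
    [0, 0, -0.01, 0, -5, 130, 85]
  ],
  "force": 20
}}

```text
time_s: 12.3
ee_pos: [0.4747, 0.2455, -0.0002]
eef_rot: [0.987, 0.162, 0.0, -0.0]
ft_force: [-0.2, -0.5, 0.0]
grip_width: 0.0851
gripper_force: 0.0
```

Emit:
{"method": "step_arm", "body": {
  "plan": [
    [0, 0, 0, 0, 0, 0, 65],
    [0, 0, 0, 0, 0, 0, 58],
    [0, 0, 0, 0, 0, 0, 55],
    [0, 0, 0, 0, 0, 0, 54],
    [0, 0, 0, 0, 0, 0, 54],
    [0, 0, 0, 0, 0, 0, 54],
    [0, 0, 0, 0, 0, 0, 54]
  ]
}}

```text
time_s: 13.0
ee_pos: [0.4749, 0.246, 0.0004]
eef_rot: [0.987, 0.163, 0.001, -0.0]
ft_force: [-1.5, -0.4, 9.6]
grip_width: 0.0541
gripper_force: 11.4
```

Emit:
{"method": "step_arm", "body": {
  "plan": [
    [0, 0, 0, 0, 0, -10, 54],
    [0, 0, 0, 0, 0, -25, 54],
    [0, 0, 0, 0, 0, -45, 54],
    [0, 0, 0, 0, 0, -60, 54],
    [0, 0, 0, 0, 0, -60, 54]
  ]
}}

```text
time_s: 13.5
ee_pos: [0.4754, 0.2462, 0.0614]
eef_rot: [0.987, 0.163, 0.002, -0.001]
ft_force: [1.1, 0.7, -1.3]
grip_width: 0.0541
gripper_force: 7.4
```

```bash
python3 - <<'E'
from h import *
r=np.radians
i=[cv2.resize(cams.read_camera(n)[y:y+110,x:x+110,::-1],None,fx=3.5,fy=3.5) for n,x,y in(("top",90,170),("side",180,220))]
cv2.imwrite("pics/tg2.png",np.hstack(i))
s=state();print(s["ee_pos"],s["ft_force"],s["moment"],s["grip_width"],s["gripper_force"])
b=np.array([.6415,.012]); d=np.array([np.cos(r(18.6)),np.sin(r(18.6))]); g=b-.085*d
print(g,"above bearing",delta((*g,.06),down(r(-71.4))))
E
```

```text
[0.47413937 0.24556544 0.05940052] [-0.47874992  0.17732135 -0.98130025] [ 0.01617384 -0.01922545  0.03323336] 0.05406792913421157 7.383178845047951
[ 0.56093969 -0.01511154] above bearing (array([-0.   , -0.001,  0.002]), array([ -1.5, 274.7,  -0.6]))
```

View pics/tg2.png

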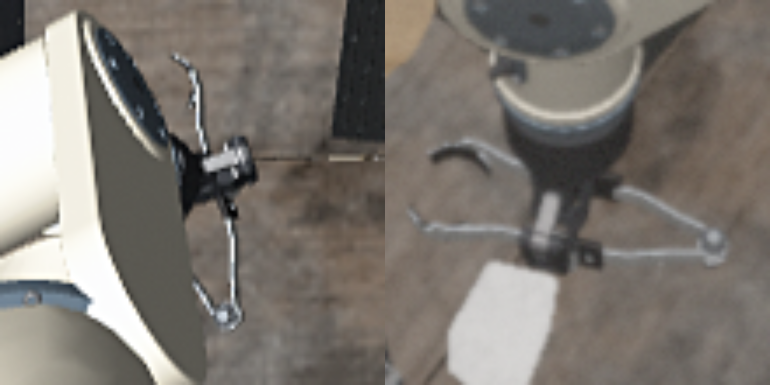

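The tongs hang level in the gripper with jaws open. The pin is at top (154.8,259.6) and side (273.1,289.6); the right jaw tip is at top (140.5,185.9) and side (193.9,263.4).

Emit:
{"method": "step_arm", "body": {
  "plan": [
    [0, 0, 0, 0, 40, 0, 54],
    [0, 0, 0, 0, 80, 0, 54],
    [0, 0, 0, 0, 120, 0, 54],
    [0, 0, 0, 0, 160, 0, 54],
    [0, 0, 0, 0, 200, 0, 54],
    [0, 0, 0, 0, 240, 0, 54],
    [0, 0, 0, -1, 268, 0, 54],
    [0, 0, 0, -2, 275, 0, 54]
  ]
}}

```text
time_s: 14.4
ee_pos: [0.5607, -0.0181, 0.0582]
eef_rot: [0.987, 0.161, -0.0, 0.0]
ft_force: [-1.1, 1.0, -1.1]
grip_width: 0.054
gripper_force: 7.4
```

```bash
python3 - <<'E'
from h import *
r=np.radians
t=np.array([.4741,.2456,.0594]); d=np.array([np.cos(r(18.6)),np.sin(r(18.6)),0]); l=np.array([-d[1],d[0],0])
for k,a,b in(("pin",(154.8,259.6),(273.1,289.6)),("tipR",(140.5,185.9),(193.9,263.4))):
    p,e=tri(a,b); q=p-t; print(k,p,e,"fwd,left,up",q@d,q@l,q[2])
b=np.array([.6415,.012]); g=b-.085*d[:2]
for _ in range(2): S=cams.read_camera("side"); T=cams.read_camera("top")
cv2.imwrite("pics/s5.png",S[...,::-1]);cv2.imwrite("pics/t5.png",T[...,::-1])
i=[cv2.resize(im[y:y+130,x:x+130,::-1],None,fx=3,fy=3) for im,x,y in((T,190,120),(S,190,150))]
cv2.imwrite("pics/tg3.png",np.hstack(i))
s=state();print(s["ee_pos"],s["ft_force"],s["grip_width"])
print("above bearing",delta((*g,.06),down(r(-71.4))))
E
```

```text
pin [0.38884583 0.21626003 0.07558927] 0.003996194864404601 fwd,left,up -0.09015946943865981 -0.0006148811802099508 0.016189267454779395
tipR [0.57943838 0.25738781 0.06859605] 0.004899242971371028 fwd,left,up 0.10359621956664153 -0.022426540393713598 0.009196052674551876
[ 0.55957604 -0.01480732  0.05848667] [-0.0869756  -0.72230587 -0.94120307] 0.05405684249492557
above bearing (array([-0.001,  0.001,  0.002]), array([ 1.2,  0.7, -1.5]))
```

View pics/tg3.png

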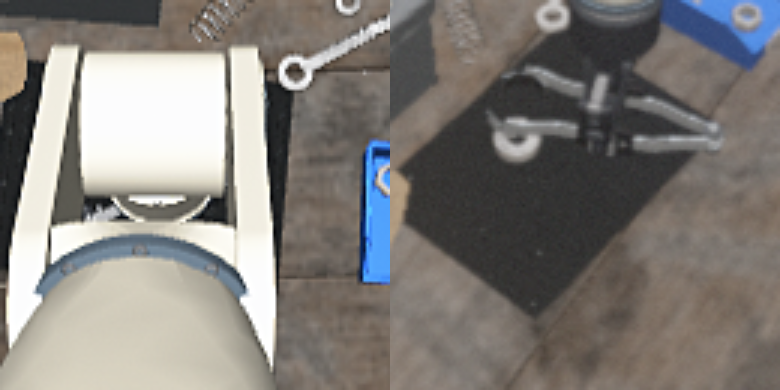

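The side view shows the tongs poised over the bearing, with the jaws either side of it along the viewing ray. The pin check puts the tongs within 1 mm of where I assumed, so I'm lowering them.

Emit:
{"method": "step_arm", "body": {
  "plan": [
    [0, 0, 0, 1, 1, 10, 54],
    [0, 0, 0, 1, 1, 22, 54],
    [0, 0, 0, 1, 1, 34, 54],
    [0, 0, 0, 1, 1, 43, 54],
    [0, 0, 0, 1, 1, 48, 54],
    [0, 0, 0, 1, 1, 51, 54],
    [0, 0, 0, 1, 1, 51, 54],
    [0, 0, 0, 1, 1, 51, 54]
  ]
}}

```text
time_s: 15.4
ee_pos: [0.562, -0.0163, 0.0084]
eef_rot: [0.987, 0.163, 0.0, 0.0]
ft_force: [0.3, -0.2, -1.0]
grip_width: 0.0542
gripper_force: 7.4
```

```bash
python3 - <<'E'
from h import *
s=state();print(s["ee_pos"],s["ft_force"],s["moment"],s["grip_width"],s["gripper_force"])
E
```

```text
[ 0.56200733 -0.01626021  0.00838617] [ 0.28070648 -0.15475571 -0.9710207 ] [ 0.01831766 -0.02573831 -0.02299564] 0.05418693045148081 7.391713187098503
```

Emit:
{"method": "step_arm", "body": {
  "plan": [
    [0, 0, 0, -1, 0, 1.5, 52],
    [0, 0, 0, -1, 0, 1.5, 50],
    [0, 0, 0, -1, 0, 1.5, 48],
    [0, 0, 0, -1, 0, 1.5, 46],
    [0, 0, 0, -1, 0, 1.5, 44],
    [0, 0, 0, -1, 0, 1.5, 42],
    [0, 0, 0, -1, 0, 1.5, 40],
    [0, 0, 0, -1, 0, 1.5, 40]
  ],
  "force": 40
}}

```text
time_s: 16.2
ee_pos: [0.5611, -0.0165, 0.0068]
eef_rot: [0.987, 0.163, 0.0, 0.0]
ft_force: [1.5, 1.1, 0.7]
grip_width: 0.0458
gripper_force: 40.8
```

```bash
python3 - <<'E'
from h import *
s=state();print(s["ee_pos"],s["ft_force"],s["moment"],s["grip_width"],s["gripper_force"])
E
```

```text
[ 0.56107431 -0.01652061  0.00677351] [1.52924648 1.09854185 0.70065357] [ 0.09885573 -0.25902682 -0.00595575] 0.04582732015529745 40.778533718548715
```

Emit:
{"method": "step_arm", "body": {
  "plan": [
    [0, 0, 0, 0, 0, 0, 38],
    [0, 0, 0, 0, 0, -8, 38],
    [0, 0, 0, 0, 0, -22, 38],
    [0, 0, 0, 0, 0, -45, 38],
    [0, 0, 0, 0, 0, -75, 38],
    [0, 0, 0, 0, 0, -105, 38],
    [0, 0, 0, 0, 0, -130, 38],
    [0, 0, 0, 0, 0, -150, 38]
  ],
  "force": 60
}}

```text
time_s: 17.0
ee_pos: [0.561, -0.0166, 0.1594]
eef_rot: [0.987, 0.163, 0.001, 0.0]
ft_force: [0.6, 0.7, -2.3]
grip_width: 0.0458
gripper_force: 61.5
```

Emit:
{"method": "step_arm", "body": {
  "plan": [
    [0, 0, 0, 0, 0, 0, 38],
    [0, 0, 0, 0, 0, 0, 38],
    [0, 0, 0, 0, 0, 0, 38],
    [0, 0, 0, 0, 0, 0, 38],
    [0, 0, 0, 0, 0, 0, 38],
    [0, 0, 0, 0, 0, 0, 38]
  ]
}}

```text
time_s: 17.6
ee_pos: [0.5605, -0.0165, 0.156]
eef_rot: [0.987, 0.163, -0.001, -0.0]
ft_force: [0.8, -0.5, -1.2]
grip_width: 0.0453
gripper_force: 61.5
```

```bash
python3 - <<'E'
from h import *
s=state();print(s["ee_pos"],s["ft_force"],s["moment"],s["grip_width"],s["gripper_force"],abs(s["dq"]).max())
S=cams.read_camera("side")
# old bearing spot on the mat, and any bright ring where the jaws should be now
m=(S.max(2)>95).astype(np.uint8)*255
print("old spot bright px",(m[188:204,224:240]>0).sum())
p=cams.camera_params("side")
def pr(q): return cv2.projectPoints(np.array([q]),p["rvec"],p["tvec"],p["mtx"],None)[0].ravel()
t=s["ee_pos"]; r=np.radians(18.6); d=np.array([np.cos(r),np.sin(r),0])
c=pr(t+.085*d+[0,0,.0075]);print("expected bearing px",c)
x,y=c.astype(int); print(S[y-14:y+15:2,x-20:x+21:2].max(2))
E
```

```text
[ 0.56051359 -0.01651676  0.15600404] [ 0.84843503 -0.4934811  -1.21654958] [ 0.02421765  0.02084979 -0.00717194] 0.045345484750007756 61.50062156841159 0.002585621580604509
old spot bright px 0
expected bearing px [230.1087892  158.84320317]
[[135 139 134 135 135 129 131 127 131 132 127 131 131 138 136 134 135 160
  184 127 125]
 [130 136 117 132 137 127 129 130 132 127 130 131 133 132 134 137 134 175
  183 115 112]
 [153 132 115 121 131 133 135 133 129 132 135 133 132 133 134 130 134 191
  187 114  94]
 [140 146 136 114 123 131 135 134 131 126 130 137 178 160 148 147 149 194
  173  92 116]
 [142 136 129 121 117 131 130 126 127 115  94 102 104 104 125 133 168 193
  192 148 128]
 [135 128 134 117 104 125 121 107 130 156 197 200 195 156 111 127 119 127
  157 180 153]
 [122 129 131 131 113 124 118 158 201 184 190 196 193 205 169 102 133 124
  118 120 126]
 [104 142 131 133 130 121 123 178 195 167 146 143 144 202 181 127 181 189
  153 120 121]
 [132 135 139 138 130 114 113 181 179 139 117 114 126 196 198 157 142 125
   90  60 103]
 [128 134 130 131 150 122 128 138 180 186 168 162 189 189 186 116  69  55
   51  58  51]
 [125 120 141 130 133 120 107 144 133 152 174 172 173 162 143 125 118 123
  135 105  75]
 [124 114 115 122 133 123 132 115 121 120 117 119 124 125 124 125 123 125
  136 131 153]
 [123 120 126 133 130 135 137 132 107 116 114 110 112 108 105 107 107 108
  121 120 119]
 [128 123 136 147 141 133 135 131 120 107  82  78  62  55  57  49  59  53
   64  68  87]
 [131 128 129 127 128 123 122 122 122  98  77  55  55  53  47  47  52  52
   51  53  52]]
```

```bash
python3 -c "
from cell import ctrl,state
print(ctrl.close_job(),state()['time_s'])"
```

```text
the job is handed in; nothing more can be done
the job is handed in; nothing more can be done
```

I handed the job in with the nut and spark plug in their bins and the small bearing held in the tongs at an estimated 16 cm; the hand-in gave no verdict. I measured the tongs closed to 45 mm at 61 N, but I did not re-check the large bearing, coil spring and tape measure after the moves.

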